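# Contact a memory module in the spring-pin test press and hold it there

## Task

Test the blue memory module in the hand press: push its nest tray fully home under the head, and turn the dark knurled lock ring on the column clockwise to its locked mark, so that the head cannot ride up. Only then press the red-handled lever down until its bar lies within the green band of the scale plate, so that the spring pins are at their working stroke on the module, without going through the band, and keep it there: the program finishes while the gripper is still holding the lever down at that stroke. Leave the other things on the bench alone.

Things in the scene. Friction and masses are not known exactly. Their poses are not given: they have to be found in the camera images.
- test_press: C-frame hand press fixed to the bench: dark base plate 190 x 120 mm (top at z = 22 mm), blue head. Origin: bench level under the middle of the press; x away from the operator (tray side is -x), y left. In mm: column x 60, y 0; ram x -30, y 0; head and pin carrier reach forward to x -50, z 41 to 130; white scale plate x -17, y -40 to -70, up to z 198; lever pivot x -30, y 35, z 166, its clevis up to z 175.
- nest_tray (a joint): Slide of the aluminium nest tray along +x of test_press, m: 0 = drawn out (start), 0.040 = fully home on its stop; home counts from 0.0375. About 1.5 N to push; stays where it is left.
- tray_tab (a point): Middle of the front face of the tray's upright push tab, pushed towards +x of test_press. Tab 46 mm wide (y), 6 mm thick, from 24 to 64 mm above the bench; this point is 46 mm above the bench and moves with the tray. When home it is 56 mm in front of the head.
- clamp_ring (a joint): Lock ring about the vertical column, rad, growing clockwise from above. 1.2 = its white index line meets the red locked mark on the column cap (on the tray side, repeated on the hub below); locked counts from 1.12; stop at 1.25. Starts between 0 and 0.35, the line pointing right of the mark as seen from the tray side. Friction 0.1 N m; stays where it is left.
- ring_grip (a point): Centre of the dark knurled lock ring, half-way up: 52 mm outside diameter, 28 mm high (140 to 168 mm above the bench); column cap 2 mm higher. Grasp across the diameter from above, in any direction. Below it the hub is narrower (41 mm); the blue arm towards the ram, 26 mm wide, ends 125 mm above the bench; the lever lies 90 mm in front.
- lever_angle (a joint): Hand lever, rad: 0 = free, up (start); grows as the red grip is pressed down, stop 0.404. Pins meet the module at 0.20; bar in the green band from 0.285 to 0.355, middle 0.32; red below (pins bottom at 0.383). Springs back when let go. Force at the grip: about 2 N to start, 3.5 N as the pins touch, then rising to about 7.5 N at 0.32.
- lever_grip (a point): Top of the red round grip of the lever (20 mm thick, 69 mm long), at the middle of its length, 150 mm from the pivot; press down here. The lever runs to the right (-y of test_press), sloping up by 0.17 rad when free, this point then 201 mm above the bench; it moves with the lever. Mid-band it has gone down by 48 mm (43 to 53 mm: in the band).
- press_lever: The lever itself: steel bar 10 mm wide and 7 mm high from the pivot, with the red grip at its end, from 117 to 186 mm from the pivot; origin at the pivot, -y along the lever.
- pin_stroke (a joint): How far the spring pins under the ram are pressed in, m: 0 = free, 0.0064 = bottomed; working stroke 0.003 to 0.0054.
- probe_pins: Row of thin brass spring pins, 60 mm long, under the black block of the ram; origin at the middle of the tips, 41 mm above the bench when free. They press on the module's edge.
- memory_module: Blue memory module, 30 x 68 x 4 mm, lying loose in the pocket of the nest tray, 32 mm above the bench; origin at its centre, underside.
- screw_tin: Open round tin of screws, 65 mm across, 20 mm high; a bystander, to be left where it lies. Origin: centre of its underside.
- screw_tin_lid: Flat round tin lid, 68 mm across, 8 mm high; a bystander, to be left where it lies. Origin: centre of its underside.
- spare_module: Green memory module lying flat, 30 x 68 x 4 mm; a bystander, to be left where it lies. Origin: centre of its underside.
- screwdriver: Orange and black precision screwdriver lying flat, 170 mm long, 22 mm thick; a bystander, to be left where it lies. Origin: centre of its underside.
- solder_spool: Reel of solder wire standing on its flange, 53 mm across, 30 mm high; a bystander, to be left where it lies. Origin: centre of its underside.
There are look-alikes about, which are no part of the job. Leave any pink or yellow look-alike of the memory_module alone.

How it is judged:
By the outcome, as a careful person would: the job done as asked, in the order asked, and still so for the second after the job is handed in, while the arm keeps its last pose, push and grip.
It also fails if it takes over 58 s, if anything falls off the work surface, if the arm or the gripper's body presses on something with over 40 N, if the wrist force passes 120 N, or if a joint passes its speed limit or range.

## Robot

A 6-joint arm with a two-finger parallel gripper is mounted at the origin on a cart in front of the work surface, level with it; the furniture and walls round the work are solid. World frame = base frame: x ahead of the robot, y to its left, z up, the work surface at z = 0. Lengths are in mm, angles in rad, forces in N, time in s.
With the tool pointing down it reaches from about 350 to 875 mm from the base axis. Payload 4.2 kg.
Tool frame: the origin (TCP) lies midway between the tips of the shut fingers; the grasp point (between the pads) lies 19 mm behind it; z points along the fingers, y is the line along which they close (so a half turn about z gives the same grasp; the last joint's range is limited). The gripper opens to 85 mm and grips with 20 to 120 N. Pads are 22 mm wide; open, the fingers measure 114 mm over their backs; the gripper's body (76 mm by 85 mm) begins 54 mm behind the grasp point. The pads swing forward as they close: fully open they stand 13 mm farther back than shut.
Start: joints at [1.494, 0.385, 0.008, 0, -1.194, -0.259], TCP at [205.92, 590.081, 231.312] pointing down, gripper open.
Joint ranges: [-3.14, 3.14], [-1.21, 2.06], [-1.07, 1.41], [-3.16, 2.05], [-2.99, -0.16], [-3.1, 3.1]. Speed limits (rad/s): [2.79, 2.79, 3.14, 3.14, 3.14, 3.14].

## Interface

Orientations are given as a unit quaternion [x, y, z, w].
In Python, from bench import arm gives the robot as it stands. The module is installed in compiled form; this text tells all that it offers.
- The arm moves only by the shell command python3 -m handwheel 'ROWS' [OPENING]. ROWS is JSON, a list of rows, each an object of numbers: "x", "y", "z": the shift along the world's x, y, z each as a share of 20 cm, from -1 to 1; "ax", "ay", "az": the turn, a rotation vector about the world's x, y, z each as a share of 90 degrees, from -1 to 1. In form: [{"x": .., "y": .., "z": .., "ax": .., "ay": .., "az": ..}, ...]. A call has exactly 8 rows; each row shifts and turns the commanded pose from where the row before left it; what a row does not reach is not made up. A row lasts 1/10 s, in which the tool goes at most 50 mm and 8.59 degrees, less where a joint would pass 70% of its speed; a pose out of reach is approached as far as the arm can. A call with a number of a shift or a turn outside -1 to 1 is refused whole. A call with a gripper value outside its range is refused whole. OPENING is the opening, from -1 (shut) to 1 (fully open), set as the call begins (- or left out, the last holds). The fingers move at their own pace and stop on an object; the grip force is fixed at half the most. Time passes only in rows, so rows that do not move let the fingers close, or fill a call up. It gives the time, the measured TCP pose, the force, the opening and the grip force at its end, in the units of the state.
- arm.read_state(): the state, without advancing time (a new reading comes with each control period).
- arm.get_image(name): name is "scene" or "top" or "wrist"; returns the picture (384x512x3 uint8, red, green, blue); there is no depth.
- arm.camera_params(name): a dict with "K" (3x3 intrinsics, pixels), "position" and "orientation" of the camera in the world. Camera axes: x right, y down, z forward; pixel columns grow to the right and rows downward; lengths in mm; the calibration is good to about 2 mm. A picture is of the moment at which its call begins: read the wrist's pose just before it. camera_params takes no time and is no camera call; for the wrist camera it gives the pose at the moment of the call.
- arm.job_done(): hands the job in; it is judged then, once.
The state is a dict: "clock": time; "joints": joint angles; "joint_vel": joint speeds; "joint_efforts": joint torques, N m; "position": TCP position; "ee_rot": TCP orientation; "contact_force": force on the tool from outside, world axes, zero at the start; "wrist_torque": the same for the moment, N m; "gripper_width": finger opening in mm; "grasp_force": force on a finger pad.
Only numpy, scipy, OpenCV 4.12 (cv2) and the standard library are available. Lean on these libraries where they do the work, as an engineer would, in place of code of your own. Each camera call takes 0.05 s, during which the arm holds its last target. There are 200 camera calls.

## Working session

There is one attempt and no reset: what is moved stays moved. The work goes in short steps, Python scripts to look and compute and a shell command to move; the robot and the scene stay as the last step left them, time stands still between calls to the robot, and variables do not carry over. Pictures are saved under pics/ and viewed, at most 10 in all, crops included, and the job is handed in when it is done.

```bash
mkdir -p pics
python3 - <<'E'
from bench import arm
import cv2,json
for n in("scene","top"):
    im=arm.get_image(n); cv2.imwrite(f"pics/{n}0.png",im[:,:,::-1])
    p=arm.camera_params(n); print(n,{k:(v.tolist() if hasattr(v,'tolist') else v) for k,v in p.items()})
s=arm.read_state(); print(s["clock"],s["position"],s["ee_rot"],s["gripper_width"])
E
```

```text
scene {'K': [[389.57405143740743, 0.0, 257.56115522391724], [0.0, 389.57405143740743, 190.16282233753543], [0.0, 0.0, 1.0]], 'position': [80.40781966892366, -228.00969872252207, 735.0249206928376], 'orientation': [0.8551765930379002, -0.31632647898278804, 0.13560912604241956, -0.3875831760389666]}
top {'K': [[485.1387328020991, 0.0, 256.0661995013254], [0.0, 485.1387328020991, 189.1527424784447], [0.0, 0.0, 1.0]], 'position': [301.93637030333934, 267.4167136840005, 1381.8150809795081], 'orientation': [-0.6972653999879631, 0.713252252667553, -0.04914568827970654, 0.05173864481991154]}
0.1 [205.77294794 589.60057187 230.33864194] [ 9.85926369e-01 -1.67177215e-01 -1.04779754e-04  9.81111915e-04] 85.34376844562291
```

View pics/scene0.png

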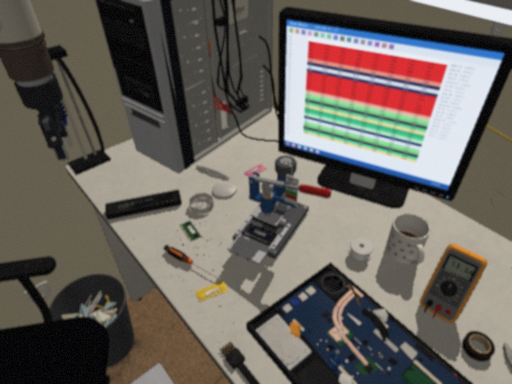

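View pics/top0.png

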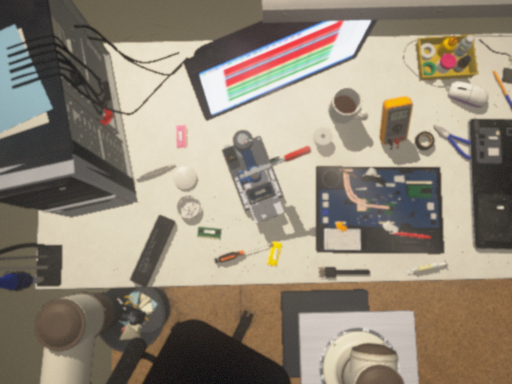

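The top view shows the press: ring at about (243,138), red grip at (291,155), tray end at (267,207). Look-alikes are the pink module at (181,136), the yellow one at (275,253) and the green spare at (209,232). The blue module should be the one in the tray at about (262,190). I'll check that in one close crop.

Run:
```python
import cv2,numpy as np
a=cv2.imread("pics/top0.png")[115:235,210:330]; b=cv2.imread("pics/scene0.png")[145:265,220:340]
cv2.imwrite("pics/c0.png",np.hstack([cv2.resize(i,(400,400),interpolation=cv2.INTER_CUBIC) for i in(a,b)]))
```

```text
(no output)
```

View pics/c0.png

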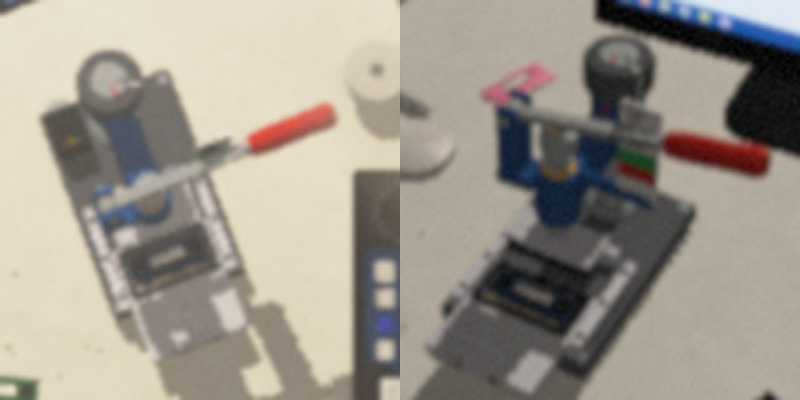

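The crop confirms the blue module lying in the press tray, with the ring at crop (110,83) and the grip end at (332,115). Next I fit the press pose from both views.

```bash
cat > h.py <<'E'
import numpy as np
from scipy.spatial.transform import Rotation as R
from scipy.optimize import least_squares
def proj(p,P):
    K=np.array(p["K"]); q=R.from_quat(p["orientation"]).inv().apply(np.atleast_2d(P)-np.array(p["position"]))
    u=q@K.T; return u[:,:2]/u[:,2:]
def W(v,P):
    P=np.atleast_2d(P).astype(float); return R.from_euler("z",v[2]).apply(P)+[v[0],v[1],0]
def lev(r,th=0.,h=0.): # point at r along the lever, h above axis
    a=.17-th; return [-30,35-r*np.cos(a)+0*h,166+r*np.sin(a)+h]
def back(p,uv,z):
    K=np.array(p["K"]); d=R.from_quat(p["orientation"]).apply(np.linalg.inv(K)@[uv[0],uv[1],1]); o=np.array(p["position"]); return o+d*(z-o[2])/d[2]
E
python3 - <<'E'
from h import *
from bench import arm
T=arm.camera_params("top");S=arm.camera_params("scene")
s=3.3333;t=lambda x,y:(210+x/s,115+y/s); c=lambda x,y:(220+(x-400)/s,145+y/s)
M=[(T,[60,0,169],t(110,83)),(T,[95,-60,22],t(170,72)),(T,[-95,60,22],t(120,315)),(T,[95,60,22],t(45,115)),(T,[-95,-60,22],t(240,270)),(T,lev(186),t(334,115)),(T,lev(117),t(250,143)),
(S,[60,0,169],c(620,62)),(S,lev(186),c(768,160)),(S,[95,-60,22],c(693,208)),(S,[-95,-60,22],c(578,372)),(S,lev(117),c(666,145))]
f=lambda v:np.concatenate([proj(p,W(v,P))[0]-uv for p,P,uv in M])
b=min((least_squares(f,[300,400,y],loss="soft_l1") for y in(-2,-1,0,1,2,3)),key=lambda r:r.cost)
v=b.x;print(v,np.round(f(v).reshape(-1,2),1))
for n,P in dict(ring=[60,0,154],tabpoint=[-146,0,46],tabhome=[-106,0,46],grip=lev(150,0,10)).items():print(n,W(v,P).round(1))
p=arm.camera_params("wrist");st=arm.read_state()
Rt=R.from_quat(st["ee_rot"]);print("wristcam in tool",Rt.inv().apply(p["position"]-st["position"]),(Rt.inv()*R.from_quat(p["orientation"])).as_matrix().round(3),np.array(p["K"]).round(0).tolist(),Rt.as_matrix().round(3))
E
```

```text
[546.78739145 279.73792387  38.04151689] [[ 0.3  0.5]
 [-0.9 -2.2]
 [-1.6  1.1]
 [-2.5 -0.5]
 [ 2.1 -0.5]
 [ 1.1  0.3]
 [ 0.6  2.4]
 [-1.  -1.9]
 [-0.3  2.5]
 [ 1.6 -1.5]
 [ 2.  -1.2]
 [-0.2  0.6]]
ring [[603.3 299.9 154. ]]
tabpoint [[409.3 230.7  46. ]]
tabhome [[446.9 244.1  46. ]]
grip [[556.4 163.4 201.4]]
wristcam in tool [  65.10498271   -0.26665098 -142.33829085] [[ 0.    -0.966 -0.258]
 [ 1.     0.    -0.   ]
 [ 0.001 -0.258  0.966]] [[297.0, 0.0, 253.0], [0.0, 297.0, 190.0], [0.0, 0.0, 1.0]] [[ 0.944 -0.33  -0.001]
 [-0.33  -0.944 -0.002]
 [ 0.     0.002 -1.   ]]
```

Yaw is 0.342 rad, and the residuals of about 2 px are acceptable. Next I move in front of the tab with the fingers shut and tool x pointing along press -x.

```bash
python3 -m handwheel '[{"x":0.05,"y":-0.116,"az":-0.095},{"x":0.05,"y":-0.116,"az":-0.095},{"x":0.05,"y":-0.116,"az":-0.095},{"x":0.05,"y":-0.116,"az":-0.095},{"x":0.05,"y":-0.116,"az":-0.095},{"x":0.05,"y":-0.116,"az":-0.095},{"x":0.05,"y":-0.116,"az":-0.095},{"x":0.05,"y":-0.116,"az":-0.095}]' -1
python3 -m handwheel '[{"x":0.05,"y":-0.116,"az":-0.095},{"x":0.05,"y":-0.116,"az":-0.095},{"x":0.05,"y":-0.116,"az":-0.095},{"x":0.05,"y":-0.116,"az":-0.095},{"x":0.05,"y":-0.116,"az":-0.095},{"x":0.05,"y":-0.116,"az":-0.095},{"x":0.05,"y":-0.116,"az":-0.095},{"x":0.05,"y":-0.116,"az":-0.095}]'
cat > look.py <<'E'
import sys,cv2
from h import *
from bench import arm
def look(n,cam="wrist"):
    p=arm.camera_params(cam); im=arm.get_image(cam)[:,:,::-1]; cv2.imwrite(f"pics/{n}.png",im); return p,im
def st():
    s=arm.read_state(); m=R.from_quat(s["ee_rot"]).as_matrix(); print("t",round(s["clock"],2),"pos",np.round(s["position"],1),"yaw",np.arctan2(m[1,0],m[0,0]).round(3),"F",np.round(s["contact_force"],1),"w",round(s["gripper_width"],1),"gf",np.round(s["grasp_force"],1),"j",np.round(s["joints"],2)); return s
E
python3 - <<'E'
from look import *
st(); p,_=look("w1"); import json; json.dump({k:np.array(v).tolist() for k,v in p.items()},open("w1.json","w"))
E
```

```text
t 0.1 pos [205.8 589.6 230.3] yaw -0.336 F [ 0.4  0.5 -0.7] w 85.3 gf 0.0 j [ 1.49  0.39  0.01 -0.   -1.19 -0.26]invalid input at $[0]: expected keys x, y, z, ax, ay, az
invalid input at $[0]: expected keys x, y, z, ax, ay, az
```

View pics/w1.png

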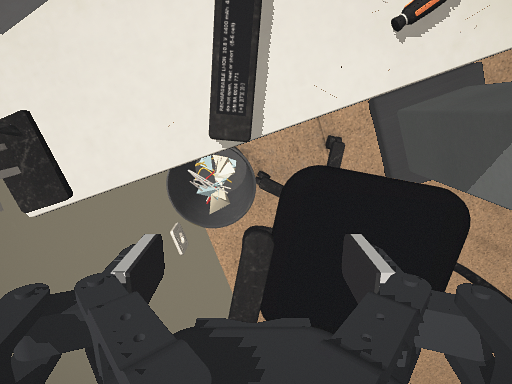

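Each row needs all six keys, so neither move was carried out and the picture only shows the chair and the bench edge from the start pose.

```bash
python3 -m handwheel '[{"x":0.05,"y":-0.116,"z":0,"ax":0,"ay":0,"az":-0.095},{"x":0.05,"y":-0.116,"z":0,"ax":0,"ay":0,"az":-0.095},{"x":0.05,"y":-0.116,"z":0,"ax":0,"ay":0,"az":-0.095},{"x":0.05,"y":-0.116,"z":0,"ax":0,"ay":0,"az":-0.095},{"x":0.05,"y":-0.116,"z":0,"ax":0,"ay":0,"az":-0.095},{"x":0.05,"y":-0.116,"z":0,"ax":0,"ay":0,"az":-0.095},{"x":0.05,"y":-0.116,"z":0,"ax":0,"ay":0,"az":-0.095},{"x":0.05,"y":-0.116,"z":0,"ax":0,"ay":0,"az":-0.095}]' -1
python3 -m handwheel '[{"x":0.05,"y":-0.116,"z":0,"ax":0,"ay":0,"az":-0.095},{"x":0.05,"y":-0.116,"z":0,"ax":0,"ay":0,"az":-0.095},{"x":0.05,"y":-0.116,"z":0,"ax":0,"ay":0,"az":-0.095},{"x":0.05,"y":-0.116,"z":0,"ax":0,"ay":0,"az":-0.095},{"x":0.05,"y":-0.116,"z":0,"ax":0,"ay":0,"az":-0.095},{"x":0.05,"y":-0.116,"z":0,"ax":0,"ay":0,"az":-0.095},{"x":0.05,"y":-0.116,"z":0,"ax":0,"ay":0,"az":-0.095},{"x":0.05,"y":-0.116,"z":0,"ax":0,"ay":0,"az":-0.095}]'
python3 - <<'E'
from look import *
st(); p,_=look("w2"); import json; json.dump({k:np.array(v).tolist() for k,v in p.items()},open("w2.json","w"))
E
```

```text
clock: 0.95
position: [286.1, 403.3, 231.1]
ee_rot: [0.719, -0.695, 0.0, 0.0]
contact_force: [0.4, -0.3, -1.0]
gripper_width: 0.1
grasp_force: 0.0
clock: 1.75
position: [366.0, 217.8, 231.2]
ee_rot: [-0.205, 0.979, 0.0, -0.0]
contact_force: [-0.6, -0.0, 0.0]
gripper_width: 0.2
grasp_force: 0.0
t 1.75 pos [366.  217.8 231.2] yaw -2.729 F [-0.6 -0.   0. ] w 0.2 gf 0.0 j [ 0.92  0.04 -0.45 -0.   -1.09 -2.08]
```

View pics/w2.png

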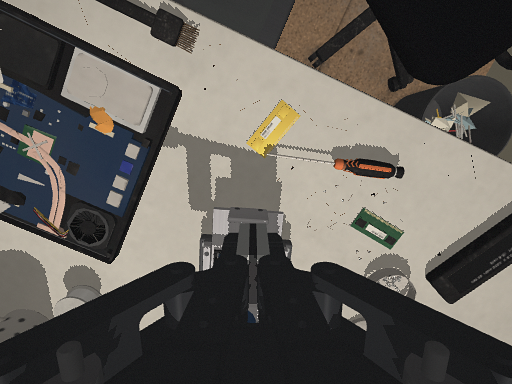

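The wrist picture shows the tray tab's top edge from (215,209) to (283,211), just ahead of the fingertips. The yellow module and the screwdriver are clear of the path.

Run:
```python
from h import *; import json
p=json.load(open("w2.json")); v=[546.79,279.74,.3424]
for uv in((215,209),(283,211)):
    q=back(p,uv,64); d=R.from_euler("z",-v[2]).apply(q-[v[0],v[1],0]); print(q.round(1),d.round(1))
print(proj(p,W(v,[[-146,23,64],[-146,-23,64],[-140,23,64]])).round(1))
print(W(v,[[-180,0,40],[-172,0,40]]).round(1))
```

```text
[419.1 196.3  64. ] [-148.3  -35.8   64. ]
[391.3 265.6  64. ] [-151.2   38.9   64. ]
[[268.2 214.5]
 [226.5 211.7]
 [267.7 219.6]]
[[377.2 219.3  40. ]
 [384.8 222.   40. ]]
```

```bash
python3 -m handwheel '[{"x":0,"y":-0.01,"z":-0.117,"ax":0,"ay":0,"az":-0.045},{"x":0,"y":0,"z":-0.117,"ax":0,"ay":0,"az":0},{"x":0,"y":0,"z":-0.117,"ax":0,"ay":0,"az":0},{"x":0,"y":0,"z":-0.117,"ax":0,"ay":0,"az":0},{"x":0,"y":0,"z":-0.117,"ax":0,"ay":0,"az":0},{"x":0,"y":0,"z":-0.117,"ax":0,"ay":0,"az":0},{"x":0,"y":0,"z":-0.117,"ax":0,"ay":0,"az":0},{"x":0,"y":0,"z":-0.117,"ax":0,"ay":0,"az":0}]'
python3 -m handwheel '[{"x":0.0235,"y":0.0084,"z":0,"ax":0,"ay":0,"az":0},{"x":0.0235,"y":0.0084,"z":0,"ax":0,"ay":0,"az":0},{"x":0.0235,"y":0.0084,"z":0,"ax":0,"ay":0,"az":0},{"x":0.0235,"y":0.0084,"z":0,"ax":0,"ay":0,"az":0},{"x":0.0235,"y":0.0084,"z":0,"ax":0,"ay":0,"az":0},{"x":0.0235,"y":0.0084,"z":0,"ax":0,"ay":0,"az":0},{"x":0.0235,"y":0.0084,"z":0,"ax":0,"ay":0,"az":0},{"x":0,"y":0,"z":0,"ax":0,"ay":0,"az":0}]'
python3 - <<'E'
from look import *
st()
E
```

```text
clock: 2.6
position: [365.9, 216.9, 43.3]
ee_rot: [-0.173, 0.985, 0.0, 0.0]
contact_force: [0.1, 1.5, -0.0]
gripper_width: 0.3
grasp_force: 0.0
clock: 3.4
position: [399.6, 229.1, 44.3]
ee_rot: [-0.173, 0.985, 0.0, 0.0]
contact_force: [0.5, -0.5, -0.3]
gripper_width: 0.1
grasp_force: 0.0
t 3.4 pos [399.6 229.1  44.3] yaw -2.794 F [ 0.5 -0.5 -0.3] w 0.1 gf 0.0 j [ 0.87  0.35 -0.62  0.   -0.6  -2.1 ]
```

```bash
python3 -m handwheel '[{"x":0.0188,"y":0.0067,"z":0,"ax":0,"ay":0,"az":0},{"x":0.0188,"y":0.0067,"z":0,"ax":0,"ay":0,"az":0},{"x":0.0188,"y":0.0067,"z":0,"ax":0,"ay":0,"az":0},{"x":0.0188,"y":0.0067,"z":0,"ax":0,"ay":0,"az":0},{"x":0.0188,"y":0.0067,"z":0,"ax":0,"ay":0,"az":0},{"x":0.0188,"y":0.0067,"z":0,"ax":0,"ay":0,"az":0},{"x":0.0188,"y":0.0067,"z":0,"ax":0,"ay":0,"az":0},{"x":0.0188,"y":0.0067,"z":0,"ax":0,"ay":0,"az":0}]'
python3 -m handwheel '[{"x":0.0047,"y":0.0017,"z":0,"ax":0,"ay":0,"az":0},{"x":0.0047,"y":0.0017,"z":0,"ax":0,"ay":0,"az":0},{"x":0,"y":0,"z":0,"ax":0,"ay":0,"az":0},{"x":0,"y":0,"z":0,"ax":0,"ay":0,"az":0},{"x":0,"y":0,"z":0,"ax":0,"ay":0,"az":0},{"x":0,"y":0,"z":0,"ax":0,"ay":0,"az":0},{"x":0,"y":0,"z":0,"ax":0,"ay":0,"az":0},{"x":0,"y":0,"z":0,"ax":0,"ay":0,"az":0}]'
```

```text
clock: 4.2
position: [429.0, 239.2, 44.0]
ee_rot: [-0.173, 0.985, -0.0, -0.0]
contact_force: [-1.7, -1.1, 1.1]
gripper_width: -0.2
grasp_force: 0.8
clock: 5.0
position: [430.9, 240.3, 44.2]
ee_rot: [-0.173, 0.985, 0.0, 0.0]
contact_force: [-1.7, 0.7, -0.2]
gripper_width: 0.1
grasp_force: 0.2
```

```bash
python3 -m handwheel '[{"x":0.0047,"y":0.0017,"z":0,"ax":0,"ay":0,"az":0},{"x":0.0047,"y":0.0017,"z":0,"ax":0,"ay":0,"az":0},{"x":0.0047,"y":0.0017,"z":0,"ax":0,"ay":0,"az":0},{"x":0.0047,"y":0.0017,"z":0,"ax":0,"ay":0,"az":0},{"x":0,"y":0,"z":0,"ax":0,"ay":0,"az":0},{"x":0,"y":0,"z":0,"ax":0,"ay":0,"az":0},{"x":0,"y":0,"z":0,"ax":0,"ay":0,"az":0},{"x":0,"y":0,"z":0,"ax":0,"ay":0,"az":0}]'
python3 -m handwheel '[{"x":0.0047,"y":0.0017,"z":0,"ax":0,"ay":0,"az":0},{"x":0,"y":0,"z":0,"ax":0,"ay":0,"az":0},{"x":0.0047,"y":0.0017,"z":0,"ax":0,"ay":0,"az":0},{"x":0,"y":0,"z":0,"ax":0,"ay":0,"az":0},{"x":0,"y":0,"z":0,"ax":0,"ay":0,"az":0},{"x":0,"y":0,"z":0,"ax":0,"ay":0,"az":0},{"x":0,"y":0,"z":0,"ax":0,"ay":0,"az":0},{"x":0,"y":0,"z":0,"ax":0,"ay":0,"az":0}]'
```

```text
clock: 5.8
position: [434.8, 241.5, 44.2]
ee_rot: [-0.173, 0.985, 0.0, 0.0]
contact_force: [0.0, -0.1, -0.4]
gripper_width: -0.1
grasp_force: 0.0
clock: 6.6
position: [436.4, 242.0, 44.1]
ee_rot: [-0.173, 0.985, -0.0, -0.0]
contact_force: [-1.6, -0.4, 1.6]
gripper_width: 0.0
grasp_force: 0.6
```

```bash
python3 -m handwheel '[{"x":0.0047,"y":0.0017,"z":0,"ax":0,"ay":0,"az":0},{"x":0,"y":0,"z":0,"ax":0,"ay":0,"az":0},{"x":0.0047,"y":0.0017,"z":0,"ax":0,"ay":0,"az":0},{"x":0,"y":0,"z":0,"ax":0,"ay":0,"az":0},{"x":0,"y":0,"z":0,"ax":0,"ay":0,"az":0},{"x":0,"y":0,"z":0,"ax":0,"ay":0,"az":0},{"x":0,"y":0,"z":0,"ax":0,"ay":0,"az":0},{"x":0,"y":0,"z":0,"ax":0,"ay":0,"az":0}]'
python3 -m handwheel '[{"x":0.0047,"y":0.0017,"z":0,"ax":0,"ay":0,"az":0},{"x":0,"y":0,"z":0,"ax":0,"ay":0,"az":0},{"x":0.0047,"y":0.0017,"z":0,"ax":0,"ay":0,"az":0},{"x":0,"y":0,"z":0,"ax":0,"ay":0,"az":0},{"x":0,"y":0,"z":0,"ax":0,"ay":0,"az":0},{"x":0,"y":0,"z":0,"ax":0,"ay":0,"az":0},{"x":0,"y":0,"z":0,"ax":0,"ay":0,"az":0},{"x":0,"y":0,"z":0,"ax":0,"ay":0,"az":0}]'
```

```text
clock: 7.4
position: [438.4, 242.8, 44.1]
ee_rot: [-0.173, 0.985, 0.0, 0.0]
contact_force: [-0.1, -0.8, 0.1]
gripper_width: 0.1
grasp_force: 0.4
clock: 8.2
position: [440.2, 243.5, 44.1]
ee_rot: [-0.173, 0.985, 0.0, 0.0]
contact_force: [-0.4, -1.1, -1.1]
gripper_width: -0.1
grasp_force: 0.4
```

```bash
python3 -m handwheel '[{"x":0.0047,"y":0.0017,"z":0,"ax":0,"ay":0,"az":0},{"x":0.0047,"y":0.0017,"z":0,"ax":0,"ay":0,"az":0},{"x":0.0047,"y":0.0017,"z":0,"ax":0,"ay":0,"az":0},{"x":0.0047,"y":0.0017,"z":0,"ax":0,"ay":0,"az":0},{"x":0,"y":0,"z":0,"ax":0,"ay":0,"az":0},{"x":0,"y":0,"z":0,"ax":0,"ay":0,"az":0},{"x":0,"y":0,"z":0,"ax":0,"ay":0,"az":0},{"x":0,"y":0,"z":0,"ax":0,"ay":0,"az":0}]'
python3 - <<'E'
from look import *
import json
st(); p,im=look("w3"); json.dump({k:np.array(v).tolist() for k,v in p.items()},open("w3.json","w"))
p2,t=look("t3","top")
cv2.imwrite("pics/c3.png",np.hstack([cv2.resize(im[150:384,130:380],(400,374)),cv2.resize(t[115:235,210:330],(374,374),interpolation=cv2.INTER_CUBIC)]))
E
```

```text
clock: 9.0
position: [441.8, 243.7, 43.9]
ee_rot: [-0.173, 0.985, -0.001, -0.002]
contact_force: [-7.9, -0.4, 5.2]
gripper_width: 0.1
grasp_force: 4.0
t 9.0 pos [441.8 243.7  43.9] yaw -2.795 F [-7.9 -0.4  5.2] w 0.1 gf 4.0 j [ 0.83  0.41 -0.51 -0.   -0.65 -2.05]
```

View pics/c3.png

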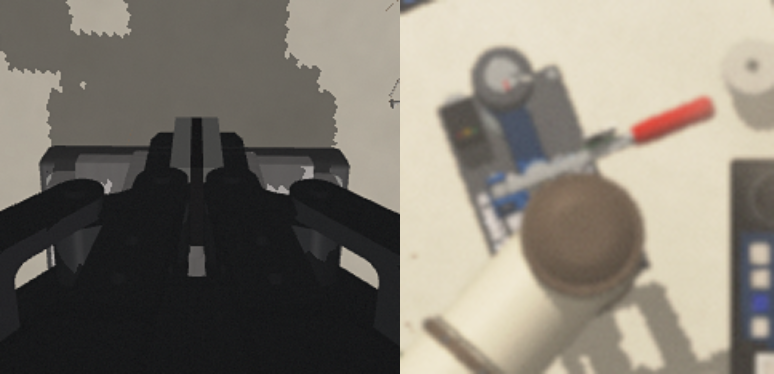

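The tray is on its stop: force along the push jumped to about 8 N, against 1.5 N while sliding. The crop shows the shut fingers against the tab, and the ring's red mark at right-crop (507,85). I back off, rise and go over the ring with the gripper opening.

```bash
python3 -m handwheel '[{"x":-0.094,"y":-0.034,"z":0,"ax":0,"ay":0,"az":0},{"x":-0.094,"y":-0.034,"z":0,"ax":0,"ay":0,"az":0},{"x":0,"y":0,"z":0.18,"ax":0,"ay":0,"az":0},{"x":0,"y":0,"z":0.18,"ax":0,"ay":0,"az":0},{"x":0,"y":0,"z":0.18,"ax":0,"ay":0,"az":0},{"x":0,"y":0,"z":0.18,"ax":0,"ay":0,"az":0},{"x":0,"y":0,"z":0.18,"ax":0,"ay":0,"az":0},{"x":0,"y":0,"z":0.18,"ax":0,"ay":0,"az":0}]'
python3 -m handwheel '[{"x":0.124,"y":0.0437,"z":0,"ax":0,"ay":0,"az":0.04},{"x":0.124,"y":0.0437,"z":0,"ax":0,"ay":0,"az":0.04},{"x":0.124,"y":0.0437,"z":0,"ax":0,"ay":0,"az":0.04},{"x":0.124,"y":0.0437,"z":0,"ax":0,"ay":0,"az":0.04},{"x":0.124,"y":0.0437,"z":0,"ax":0,"ay":0,"az":0.04},{"x":0.124,"y":0.0437,"z":0,"ax":0,"ay":0,"az":0.04},{"x":0.124,"y":0.0437,"z":0,"ax":0,"ay":0,"az":0.04},{"x":0.124,"y":0.0437,"z":0,"ax":0,"ay":0,"az":0.04}]' 1
python3 - <<'E'
from look import *
import json
st(); p,im=look("w4"); json.dump({k:np.array(v).tolist() for k,v in p.items()},open("w4.json","w"))
print(proj(p,W([546.79,279.74,.3424],[[60,0,170],[-30,0,175],lev(150,0,10)])).round(0))
cv2.imwrite("pics/c4.png",cv2.resize(im[130:384,90:430],(800,598),interpolation=cv2.INTER_CUBIC))
E
```

```text
clock: 9.9
position: [406.9, 231.5, 262.4]
ee_rot: [-0.173, 0.985, 0.001, 0.001]
contact_force: [0.3, -0.4, -0.7]
gripper_width: 0.3
grasp_force: 0.0
clock: 10.7
position: [606.5, 301.8, 260.3]
ee_rot: [-0.414, 0.91, 0.0, 0.001]
contact_force: [-0.2, 1.0, -1.0]
gripper_width: 85.8
grasp_force: 0.0
t 10.7 pos [606.5 301.8 260.3] yaw -2.289 F [-0.2  1.  -1. ] w 85.8 gf 0.0 j [ 0.7   0.46  0.2   0.   -1.31 -1.42]
[[254. 188.]
 [315.  85.]
 [162. -17.]]
```

View pics/c4.png

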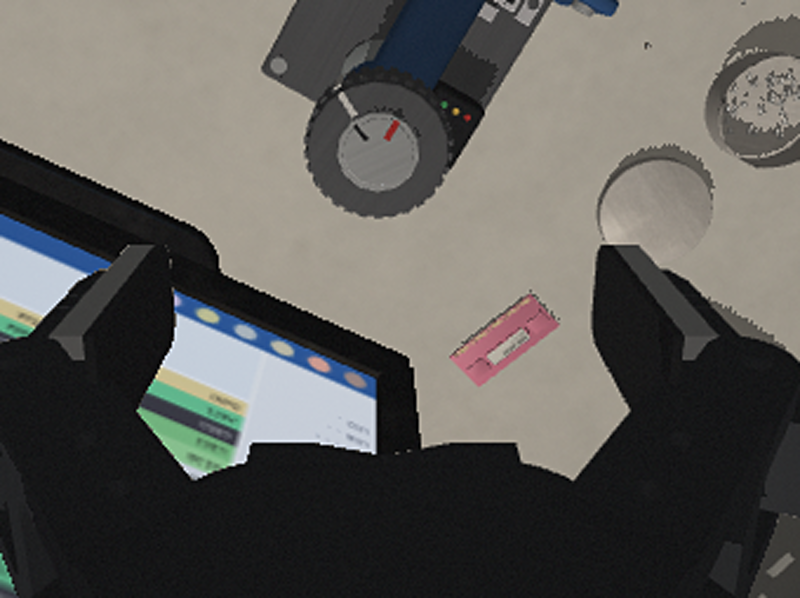

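The ring is centred at crop (378,150). Its white index line is at (346,103) and the red locked mark is at (392,130).

Run:
```python
from h import *; import json
p=json.load(open("w4.json")); f=lambda x,y,z:back(p,(90+x*.425,130+y*254/598),z)
c=f(378,150,170); cr=f(378,149,168); print("c",c.round(1),cr.round(1))
m=f(392,130,170)-c; w=f(346,103,168)-cr
a=[np.arctan2(q[1],q[0]) for q in(m,w)]; print("mark,idx yaw",np.round(a,3),"rad r",np.hypot(*m[:2]),np.hypot(*w[:2]),"diff",(a[1]-a[0]+np.pi)%(2*np.pi)-np.pi,"expected mark",.3424-np.pi)
print("edge widths",(f(452,150,168)-f(305,150,168)).round(1),(f(378,217,168)-f(378,80,168)).round(1))
```

```text
c [608.4 301.6 170. ] [608.5 301.7 168. ]
mark,idx yaw [-2.882 -1.7  ] rad r 8.60503869323093 19.677250340591 diff 1.1827654968918608 expected mark -2.799192653589793
edge widths [-38.6  33.7   0. ] [32.7 37.3  0. ]
```

```bash
python3 -m handwheel '[{"x":0.003,"y":-0.003,"z":-0.077,"ax":0,"ay":0,"az":0},{"x":0,"y":0,"z":-0.077,"ax":0,"ay":0,"az":0},{"x":0,"y":0,"z":-0.077,"ax":0,"ay":0,"az":0},{"x":0,"y":0,"z":-0.077,"ax":0,"ay":0,"az":0},{"x":0,"y":0,"z":-0.077,"ax":0,"ay":0,"az":0},{"x":0,"y":0,"z":-0.077,"ax":0,"ay":0,"az":0},{"x":0,"y":0,"z":-0.077,"ax":0,"ay":0,"az":0},{"x":0,"y":0,"z":-0.077,"ax":0,"ay":0,"az":0}]' 1
python3 -m handwheel '[{"x":0,"y":0,"z":0,"ax":0,"ay":0,"az":0},{"x":0,"y":0,"z":0,"ax":0,"ay":0,"az":0},{"x":0,"y":0,"z":0,"ax":0,"ay":0,"az":0},{"x":0,"y":0,"z":0,"ax":0,"ay":0,"az":0},{"x":0,"y":0,"z":0,"ax":0,"ay":0,"az":0},{"x":0,"y":0,"z":0,"ax":0,"ay":0,"az":0},{"x":0,"y":0,"z":0,"ax":0,"ay":0,"az":0},{"x":0,"y":0,"z":0,"ax":0,"ay":0,"az":0}]' 0.1
```

```text
clock: 11.55
position: [606.0, 300.9, 136.6]
ee_rot: [-0.412, 0.911, 0.0, 0.001]
contact_force: [0.9, 0.4, -0.9]
gripper_width: 85.5
grasp_force: 0.0
clock: 12.35
position: [607.3, 299.9, 138.9]
ee_rot: [-0.412, 0.911, -0.001, 0.002]
contact_force: [3.8, -4.7, 0.5]
gripper_width: 48.6
grasp_force: 62.4
```

```bash
python3 -m handwheel '[{"x":0,"y":0,"z":0,"ax":0,"ay":0,"az":-0.046},{"x":0,"y":0,"z":0,"ax":0,"ay":0,"az":-0.046},{"x":0,"y":0,"z":0,"ax":0,"ay":0,"az":-0.046},{"x":0,"y":0,"z":0,"ax":0,"ay":0,"az":-0.046},{"x":0,"y":0,"z":0,"ax":0,"ay":0,"az":-0.046},{"x":0,"y":0,"z":0,"ax":0,"ay":0,"az":-0.046},{"x":0,"y":0,"z":0,"ax":0,"ay":0,"az":-0.046},{"x":0,"y":0,"z":0,"ax":0,"ay":0,"az":-0.046}]' -0.2
python3 -m handwheel '[{"x":0,"y":0,"z":0,"ax":0,"ay":0,"az":-0.046},{"x":0,"y":0,"z":0,"ax":0,"ay":0,"az":-0.046},{"x":0,"y":0,"z":0,"ax":0,"ay":0,"az":-0.046},{"x":0,"y":0,"z":0,"ax":0,"ay":0,"az":-0.046},{"x":0,"y":0,"z":0,"ax":0,"ay":0,"az":-0.046},{"x":0,"y":0,"z":0,"ax":0,"ay":0,"az":-0.046},{"x":0,"y":0,"z":0,"ax":0,"ay":0,"az":-0.046},{"x":0,"y":0,"z":0,"ax":0,"ay":0,"az":-0.046}]'
python3 - <<'E'
from look import *
s=st(); print(s["wrist_torque"])
E
```

```text
clock: 13.15
position: [606.6, 301.1, 138.9]
ee_rot: [-0.134, 0.991, 0.001, 0.002]
contact_force: [0.9, 0.5, -0.4]
gripper_width: 48.1
grasp_force: 62.5
clock: 13.95
position: [606.6, 302.4, 138.9]
ee_rot: [0.152, 0.988, 0.002, 0.002]
contact_force: [-0.2, 2.2, -0.6]
gripper_width: 48.5
grasp_force: 62.4
t 13.95 pos [606.6 302.4 138.9] yaw 2.836 F [-0.2  2.2 -0.6] w 48.5 gf 62.4 j [ 0.7   0.54  0.02  0.   -1.05 -2.58]
[ 0.76779368 -0.05399605  2.02901057]
```

Wrist torque is about 2 N m, so the ring seems to have reached its stop. I release, rise and look.

```bash
python3 -m handwheel '[{"x":0,"y":0,"z":0,"ax":0,"ay":0,"az":0},{"x":0,"y":0,"z":0,"ax":0,"ay":0,"az":0},{"x":0,"y":0,"z":0,"ax":0,"ay":0,"az":0},{"x":0,"y":0,"z":0,"ax":0,"ay":0,"az":0},{"x":0,"y":0,"z":0,"ax":0,"ay":0,"az":0},{"x":0,"y":0,"z":0,"ax":0,"ay":0,"az":0},{"x":0,"y":0,"z":0,"ax":0,"ay":0,"az":0},{"x":0,"y":0,"z":0,"ax":0,"ay":0,"az":0}]' 1
python3 -m handwheel '[{"x":0,"y":0,"z":0.08,"ax":0,"ay":0,"az":0},{"x":0,"y":0,"z":0.08,"ax":0,"ay":0,"az":0},{"x":0,"y":0,"z":0.08,"ax":0,"ay":0,"az":0},{"x":0,"y":0,"z":0.08,"ax":0,"ay":0,"az":0},{"x":0,"y":0,"z":0.08,"ax":0,"ay":0,"az":0},{"x":0,"y":0,"z":0.08,"ax":0,"ay":0,"az":0},{"x":0,"y":0,"z":0.08,"ax":0,"ay":0,"az":0},{"x":0,"y":0,"z":0.08,"ax":0,"ay":0,"az":0}]'
python3 - <<'E'
from look import *
import json
st(); p,im=look("w5"); json.dump({k:np.array(v).tolist() for k,v in p.items()},open("w5.json","w"))
cv2.imwrite("pics/c5.png",cv2.resize(im[60:314,90:430],(800,598),interpolation=cv2.INTER_CUBIC))
E
```

```text
clock: 14.75
position: [605.4, 300.5, 136.9]
ee_rot: [0.152, 0.988, -0.0, -0.0]
contact_force: [-0.7, 0.1, 0.2]
gripper_width: 85.2
grasp_force: 0.0
clock: 15.55
position: [605.2, 300.5, 265.6]
ee_rot: [0.152, 0.988, -0.0, -0.0]
contact_force: [-0.9, -0.0, 0.1]
gripper_width: 85.7
grasp_force: 0.0
t 15.55 pos [605.2 300.5 265.6] yaw 2.836 F [-0.9 -0.   0.1] w 85.7 gf 0.0 j [ 0.7   0.45  0.2  -0.   -1.32 -2.58]
```

View pics/c5.png

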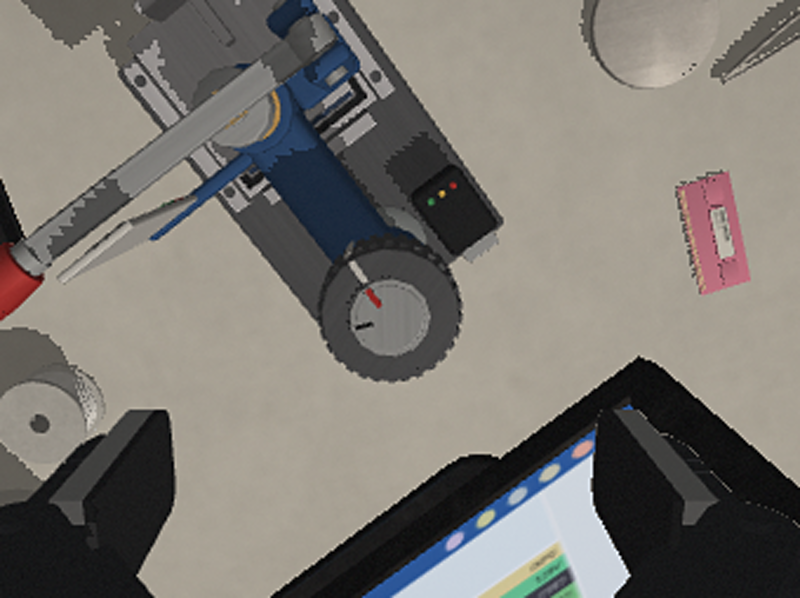

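The picture shows the white index at (357,270) in line with the red mark at (373,297), or slightly past it, with the ring centre at about (390,315). I check the angle by calculation, and refine the press pose and lever position from the same image.

Run:
```python
from h import *; import json
p=json.load(open("w5.json")); px=lambda x,y:(90+x*.425,60+y*254/598); f=lambda x,y,z:back(p,px(x,y),z)
c=f(390,318,170);cr=f(390,314,168)
m=f(373,297,170)-c; w=f(357,270,168)-cr
print(c.round(1),[np.arctan2(q[1],q[0]).round(3) for q in(m,w)], f(390,318,170)[:2])
# lever bar line: centre at two spots, top of bar
g=[f(60,242,166+np.sin(.17)*100+3.5),f(265,90,166+np.sin(.17)*20+3.5)]
print("bar",[q.round(1) for q in g],"yaw-90deg",np.arctan2(*(g[0]-g[1])[1::-1])+np.pi/2)
# scale plate/bar-grip joint (r=117)
q=f(28,270,166+117*np.sin(.17)); print("r117",q.round(1))
for v in([546.79,279.74,.3424],[551.0,281.5,.3424]): print(v,"r117",W(v,lev(117)).round(1),"grip",W(v,lev(150,0,10)).round(1),"midband",W(v,lev(150,.32,10)).round(1))
print("tab top now, pix", (proj(p,W([546.8,279.7,.3424],[-106,0,64]))).round(0))
```

```text
[609.3 302.4 170. ] [np.float64(-2.784), np.float64(-2.82)] [609.31762447 302.41169514]
bar [array([548.8, 210.5, 186.4]), array([523.7, 287.1, 172.9])] yaw-90deg 0.3167098500932026
r117 [554.1 196.5 185.8]
[546.79, 279.74, 0.3424] r117 [[545.5 194.  185.8]] grip [[556.4 163.4 201.4]] midband [[556.6 162.9 153.6]]
[551.0, 281.5, 0.3424] r117 [[549.7 195.8 185.8]] grip [[560.6 165.1 201.4]] midband [[560.8 164.7 153.6]]
tab top now, pix [[156.  42.]]
```

The index yaw is -2.82 against -2.80 for the mark, so the ring is at about 1.2 and locked. Next I go above the lever grip at (560,165) with the fingers shut.

```bash
python3 -m handwheel '[{"x":-0.0283,"y":-0.0847,"z":0,"ax":0,"ay":0,"az":0.0516},{"x":-0.0283,"y":-0.0847,"z":0,"ax":0,"ay":0,"az":0.0516},{"x":-0.0283,"y":-0.0847,"z":0,"ax":0,"ay":0,"az":0.0516},{"x":-0.0283,"y":-0.0847,"z":0,"ax":0,"ay":0,"az":0.0516},{"x":-0.0283,"y":-0.0847,"z":0,"ax":0,"ay":0,"az":0.0516},{"x":-0.0283,"y":-0.0847,"z":0,"ax":0,"ay":0,"az":0.0516},{"x":-0.0283,"y":-0.0847,"z":0,"ax":0,"ay":0,"az":0.0516},{"x":-0.0283,"y":-0.0847,"z":0,"ax":0,"ay":0,"az":0.0516}]' -1
python3 -m handwheel '[{"x":0,"y":0,"z":-0.05,"ax":0,"ay":0,"az":0},{"x":0,"y":0,"z":-0.05,"ax":0,"ay":0,"az":0},{"x":0,"y":0,"z":-0.05,"ax":0,"ay":0,"az":0},{"x":0,"y":0,"z":-0.05,"ax":0,"ay":0,"az":0},{"x":0,"y":0,"z":-0.05,"ax":0,"ay":0,"az":0},{"x":0,"y":0,"z":0,"ax":0,"ay":0,"az":0},{"x":0,"y":0,"z":0,"ax":0,"ay":0,"az":0},{"x":0,"y":0,"z":0,"ax":0,"ay":0,"az":0}]'
python3 - <<'E'
from look import *
import json
st(); p,im=look("w6"); json.dump({k:np.array(v).tolist() for k,v in p.items()},open("w6.json","w"))
q,t=look("s6","scene")
cv2.imwrite("pics/c6.png",np.hstack([cv2.resize(im[120:320,130:380],(400,320)),cv2.resize(t[140:236,240:360],(400,320),interpolation=cv2.INTER_CUBIC)]))
E
```

```text
clock: 16.4
position: [559.6, 164.3, 264.5]
ee_rot: [-0.172, 0.985, 0.0, -0.0]
contact_force: [-0.1, -0.1, 0.7]
gripper_width: 0.1
grasp_force: 0.0
clock: 17.2
position: [560.4, 165.2, 215.4]
ee_rot: [-0.17, 0.985, 0.0, 0.001]
contact_force: [0.0, -0.7, 0.0]
gripper_width: 0.2
grasp_force: 0.0
t 17.2 pos [560.4 165.2 215.4] yaw -2.799 F [ 0.  -0.7  0. ] w 0.2 gf 0.0 j [ 0.56  0.33 -0.12  0.   -1.12 -1.79]
```

View pics/c6.png

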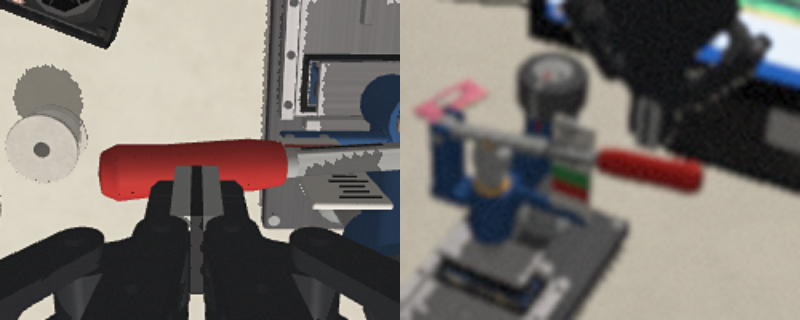

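The wrist crop shows the shut fingertips over the red grip, which runs from (98,172) to (287,163). The right half shows them just above the grip in the scene view. I check the lateral offset.

Run:
```python
from h import *; import json
p=json.load(open("w6.json")); f=lambda x,y,z:back(p,(130+x*.625,120+y*.625),z)
T=np.array([560.4,165.2,215.4])
L=R.from_euler("z",-.3424).apply
print("TCP crop",((proj(p,T)[0]-[130,120])/.625).round(0))
print("outer end",L(f(99,172,198)-T).round(1),"inner",L(f(287,163,186)-T).round(1),"near/far edges mid",L(f(195,143,193)-T).round(1),L(f(195,195,193)-T).round(1))
```

```text
TCP crop [195. 191.]
outer end [  0.5 -34.6 -17.4] inner [  1.7  35.3 -29.4] near/far edges mid [ -8.8  -0.1 -22.4] [ 11.8  -0.1 -22.4]
```

```bash
python3 -m handwheel '[{"x":0.005,"y":0,"z":-0.03,"ax":0,"ay":0,"az":0},{"x":0,"y":0,"z":-0.03,"ax":0,"ay":0,"az":0},{"x":0,"y":0,"z":-0.03,"ax":0,"ay":0,"az":0},{"x":0,"y":0,"z":-0.03,"ax":0,"ay":0,"az":0},{"x":0,"y":0,"z":-0.03,"ax":0,"ay":0,"az":0},{"x":0,"y":0,"z":-0.03,"ax":0,"ay":0,"az":0},{"x":0,"y":0,"z":-0.03,"ax":0,"ay":0,"az":0},{"x":0,"y":0,"z":-0.03,"ax":0,"ay":0,"az":0}]'
python3 -m handwheel '[{"x":0,"y":0,"z":-0.015,"ax":0,"ay":0,"az":0},{"x":0,"y":0,"z":-0.015,"ax":0,"ay":0,"az":0},{"x":0,"y":0,"z":-0.015,"ax":0,"ay":0,"az":0},{"x":0,"y":0,"z":-0.01,"ax":0,"ay":0,"az":0},{"x":0,"y":0,"z":0,"ax":0,"ay":0,"az":0},{"x":0,"y":0,"z":0,"ax":0,"ay":0,"az":0},{"x":0,"y":0,"z":0,"ax":0,"ay":0,"az":0},{"x":0,"y":0,"z":0,"ax":0,"ay":0,"az":0}]'
```

```text
clock: 18.1
position: [561.3, 164.7, 166.8]
ee_rot: [-0.17, 0.985, -0.0, 0.0]
contact_force: [0.5, -2.4, 4.7]
gripper_width: 0.0
grasp_force: 2.4
clock: 18.9
position: [561.3, 165.0, 156.7]
ee_rot: [-0.171, 0.985, -0.0, 0.0]
contact_force: [-0.2, -3.3, 6.0]
gripper_width: -0.2
grasp_force: 3.4
```

```bash
python3 -m handwheel '[{"x":0,"y":0,"z":-0.005,"ax":0,"ay":0,"az":0},{"x":0,"y":0,"z":-0.005,"ax":0,"ay":0,"az":0},{"x":0,"y":0,"z":0,"ax":0,"ay":0,"az":0},{"x":0,"y":0,"z":0,"ax":0,"ay":0,"az":0},{"x":0,"y":0,"z":0,"ax":0,"ay":0,"az":0},{"x":0,"y":0,"z":0,"ax":0,"ay":0,"az":0},{"x":0,"y":0,"z":0,"ax":0,"ay":0,"az":0},{"x":0,"y":0,"z":0,"ax":0,"ay":0,"az":0}]'
python3 - <<'E'
from look import *
import json
st(); p,im=look("w7"); json.dump({k:np.array(v).tolist() for k,v in p.items()},open("w7.json","w"))
q,t=look("s7","scene"); json.dump({k:np.array(v).tolist() for k,v in q.items()},open("s7.json","w"))
print(np.mean([st()["contact_force"][2] for _ in range(1)]))
cv2.imwrite("pics/c7.png",np.hstack([cv2.resize(im[100:320,130:405],(400,320)),cv2.resize(t[155:219,250:330],(400,320),interpolation=cv2.INTER_CUBIC)]))
E
```

```text
clock: 19.7
position: [561.3, 165.1, 154.8]
ee_rot: [-0.171, 0.985, 0.0, 0.001]
contact_force: [0.2, -1.9, 7.2]
gripper_width: -0.0
grasp_force: 3.6
t 19.7 pos [561.3 165.1 154.8] yaw -2.799 F [ 0.2 -1.9  7.2] w -0.0 gf 3.6 j [ 0.56  0.38 -0.2   0.   -0.99 -1.79]
t 19.8 pos [561.3 165.1 154.8] yaw -2.799 F [-0.6 -2.3  7.4] w -0.1 gf 3.6 j [ 0.56  0.38 -0.2   0.   -0.99 -1.79]
7.431397904969454
```

View pics/c7.png

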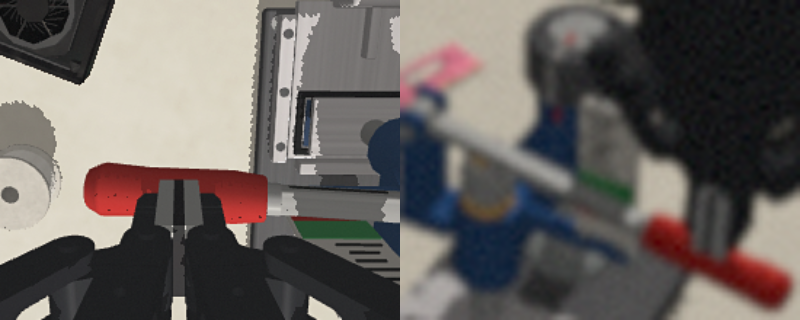

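At z 154.8 with 7.3 N on the grip, the angle works out at about 0.32. I cross-check with how far the grip end moved in the scene view: from (330.4,193) when free to about (327.5,215) now.

Run:
```python
from h import *; import json
q=json.load(open("s7.json")); w=json.load(open("w7.json")); v=[550.5,281.3,.3424]
f=proj(q,W(v,lev(186)))
for th in(.25,.285,.32,.355,.39):
    print(th,(proj(q,W(v,lev(186,th)))-f).round(1),"wrist crop end",((proj(w,W(v,lev(186,th)))[0]-[130,100])/.6875).round(0),"r117",((proj(w,W(v,lev(117,th)))[0]-[130,100])/.6875).round(0))
import cv2
for n in("s6","s7"):
    h=cv2.cvtColor(cv2.imread(f"pics/{n}.png"),cv2.COLOR_BGR2HSV); m=((h[...,0]<8)|(h[...,0]>172))&(h[...,1]>150)&(h[...,2]>70); m[:,:300]=0;m[:150]=0;m[230:]=0;m[:,345:]=0
    y,x=np.where(m); k=x>=np.percentile(x,90); print(n,len(x),x.max(),y[k].mean().round(1),x[k].mean().round(1))
```

```text
0.25 [[-1.5 16.5]] wrist crop end [ 75. 196.] r117 [267. 202.]
0.285 [[-2.1 18.5]] wrist crop end [ 81. 189.] r117 [266. 198.]
0.32 [[-2.8 20.5]] wrist crop end [ 87. 183.] r117 [265. 193.]
0.355 [[-3.6 22.5]] wrist crop end [ 92. 177.] r117 [265. 189.]
0.39 [[-4.5 24.3]] wrist crop end [ 98. 171.] r117 [265. 185.]
s6 197 329 191.9 327.9
s7 155 327 211.8 325.1
```

The scene shift of (-2.8, 19.9) px and the wrist view both give about 0.31–0.32, which is mid-band. I hand in while holding.

```bash
python3 -c "
from bench import arm
print(arm.job_done())"
```

```text
the job is handed in; nothing more can be done
None
```

I pushed the tray home and turned the lock ring to its mark; the lever is held at about 0.32 rad, mid green band. The job is handed in, and the hand-in returned no verdict.

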